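# Open the spring-lid burr case with the blue tab

### The job

Open the burr case that has the blue release tab: press its tab down so that the lid springs up, then push the lid over backwards until it is fully open and stays there on its stop. Only press and push, and pick nothing up: the case stays standing where it is, neither lifted nor shoved along the bench. Leave the orange case shut and in its place, disturb none of the other things, and finish clear of everything.

Things in the scene. Friction and masses are not known exactly. Their poses are not given: they have to be found in the camera images.
- blue_case: Spring-lid case for carving burrs, grey tray 80 x 116 x 32 mm on rubber feet (about 1 kg, loose), smoky lid in a black frame, blue release tab and blue marks on the front. Origin: underside, middle of the tray; z up, -x the front (tab side, facing roughly the robot), +x the hinge side, y along the hinge. Lid top at z = 38 mm when shut; hinge axis along y at x = +42, z = 32 mm.
- blue_case_tab_pad (a point): Middle of the top of the blue case's tab pad, 26 mm (x) x 38 mm (y). At rest it lies at x = -67, y = 0, z = 22 mm in the frame of its case, 27 mm in front of the tray; nothing stands above it.
- blue_case_tab (a joint): Release tab of the blue case, rocker pressed down from above. rad: 0 at rest, stop at 0.30; its hook lets the lid go at about 0.17 (3 mm down at the middle of its pad, about 4 N; full press 5 mm, 6 N); it springs back to 0.
- blue_case_lid (a joint): Lid of the blue case, plate 83 mm from hinge to front edge, 116 mm wide, 8 mm thick, 70 g, damped hinge. rad: 0 shut; a spring lifts it to about 0.9 when the tab lets go and stops there; from there on only the lid's weight resists (under 1 N at the front edge); past 1.57 (upright) it sinks back by itself in 1 to 3 s to its stop at 1.95.
- orange_case: Spring-lid case for carving burrs, grey tray 80 x 116 x 32 mm on rubber feet (about 1 kg, loose), smoky lid in a black frame, orange release tab and orange marks on the front. Origin: underside, middle of the tray; z up, -x the front (tab side, facing roughly the robot), +x the hinge side, y along the hinge. Lid top at z = 38 mm when shut; hinge axis along y at x = +42, z = 32 mm.
- orange_case_tab_pad (a point): Middle of the top of the orange case's tab pad, 26 mm (x) x 38 mm (y). At rest it lies at x = -67, y = 0, z = 22 mm in the frame of its case, 27 mm in front of the tray; nothing stands above it.
- orange_case_tab (a joint): Release tab of the orange case, rocker pressed down from above. rad: 0 at rest, stop at 0.30; its hook lets the lid go at about 0.17 (3 mm down at the middle of its pad, about 4 N; full press 5 mm, 6 N); it springs back to 0.
- orange_case_lid (a joint): Lid of the orange case, plate 83 mm from hinge to front edge, 116 mm wide, 8 mm thick, 70 g, damped hinge. rad: 0 shut; a spring lifts it to about 0.9 when the tab lets go and stops there; from there on only the lid's weight resists (under 1 N at the front edge); past 1.57 (upright) it sinks back by itself in 1 to 3 s to its stop at 1.95.
- mallet: Carver's wooden mallet, 69 x 220 x 68 mm, lying at the back left of the bench; bystander. Origin at its underside.
- pencil_0: Red pencil, 9 x 173 x 8 mm, lying near the bench's left edge; bystander. Origin at its underside.
- sand_block: Cork sanding block, 51 x 93 x 28 mm, lying beside the wooden carving rest; bystander. Origin at its underside.
- dust_brush: Dusting brush with a wooden handle, 47 x 169 x 16 mm, lying right of the carving; bystander. Origin at its underside.
- handpiece_blue: Slim blue pen-shaped carving handpiece, 23 x 190 x 21 mm, lying right of the carving; bystander. Origin at its underside.
- glue_bottle: White glue bottle with a long nozzle, 40 x 40 x 152 mm, standing at the back right; bystander. Origin at its underside.

How it is judged:
By the outcome, as a careful person would: the job done as asked, in the order asked, and still so for the second after the job is handed in, with the robot touching nothing.
It also fails if it takes over 40 s, if anything falls off the work surface, if the arm or the gripper's body presses on something with over 40 N, if the wrist force passes 120 N, or if a joint passes its speed limit or range.

### The arm

A 7-joint arm with a two-finger parallel gripper is mounted at the origin on a cart in front of the work surface, level with it; the furniture and walls round the work are solid. World frame = base frame: x ahead of the robot, y to its left, z up, the work surface at z = 0. Lengths are in m, angles in rad, forces in N, time in s.
With the tool pointing down it reaches from about 0.425 to 0.875 m from the base axis. Payload 8.4 kg.
Tool frame: the origin (TCP) lies midway between the tips of the shut fingers; the grasp point (between the pads) lies 19 mm behind it; z points along the fingers, y is the direction in which the jaws open and shut (so a half turn about z gives the same grasp; the last joint's range is limited). The gripper opens to 87 mm and grips with 3 to 60 N. Pads are 19 mm wide; open, the fingers measure 117 mm over their backs; the gripper's body (75 mm by 190 mm) begins 51 mm behind the grasp point.
Start: joints at [1.199, 0.333, 0.04, 1.465, -0.013, 1.343, -0.059], TCP at [0.175, -0.626, 0.223] pointing down, gripper open.
Joint ranges: [-2.58, 2.58], [-0.38, 2.09], [-1.3, 1.39], [0.25, 2.4], [-1.5, 4.64], [0.08, 2.09], [-2.65, 2.65]. Speed limits (rad/s): [2.22, 2.22, 2.79, 2.79, 3.14, 3.14, 3.14].

### API

Orientations are given as a rotation vector (axis times angle).
In Python, from workcell import status, grab_frame, get_calibration, job gives the robot as it stands.
- The arm moves only by the tool carry_out, never from a script. Its argument "targets" is a list of rows, each a list of 5 numbers: the shift along the tool's x, y, z in cm, then the turn about the tool's z in rad, then the opening, from 0 (shut) to 1 (fully open). In form: [[dx, dy, dz, turn, gripper], ...]. A call has 1 to 10 rows; each row is the pose to reach, as a shift and turn from the pose commanded when the call began, along the tool's axes at that moment; what a row does not reach only later rows make up. A row lasts 1/12 s, in which the tool goes at most 41.7 mm and 7.16 degrees, less where a joint would pass 70% of its speed; a pose out of reach is approached as far as the arm can. A call with a gripper value outside its range is refused whole. The fingers move at their own pace and stop on an object; the grip force is fixed at half the most. Time passes only in rows, so rows that repeat a pose let the fingers close. It gives the time, the measured TCP pose, the force and the opening at its end, in the units of the state.
- status.get_obs(): the state, without advancing time (a new reading comes with each control period).
- grab_frame(name): name is "scene" or "side" or "wrist"; returns (picture, depth): 420x560x3 uint8, red, green, blue; 420x560 float32, m along the optical axis (not along the pixel's ray), 0 where there is no reading.
- get_calibration(name): a dict with "intrinsics" (3x3 intrinsics, pixels), "dist_coeffs" ([k1, k2, p1, p2, k3] as OpenCV has them; the pictures are not rectified), "eye" and "orientation" of the camera in the world. Camera axes: x right, y up, looking along -z (the intrinsics and any distortion apply to the point x, -y, -z); pixel columns grow to the right and rows downward; lengths in m; the calibration is good to about 2 mm. A picture is of the moment at which its call begins: read the wrist's pose just before it. get_calibration takes no time and is no camera call; for the wrist camera it gives the pose at the moment of the call.
- job.finish_job(): hands the job in, once; it reports no verdict.
The state is a dict: "time_s": time; "q": joint angles; "joint_vel": joint speeds; "effort": joint torques, N m; "ee_pos": TCP position; "ee_rot": TCP orientation; "force": force on the tool from outside, world axes, zero at the start; "wrist_torque": the same for the moment, N m; "width": opening from 0.0 (shut) to 1.0 (fully open).
Only numpy, scipy, OpenCV 4.12 (cv2) and the standard library are available. Lean on these libraries where they do the work, as an engineer would, in place of code of your own. Each camera call takes 0.05 s, during which the arm holds its last target.

## Working session

There is one attempt and no reset: what is moved stays moved. The work goes in short steps, Python scripts to look and compute and a tool call to move; the robot and the scene stay as the last step left them, time stands still between calls to the robot, and variables do not carry over. Pictures are saved under pics/ and viewed, and the job is handed in when it is done.

Besides the shell and the picture viewer there is one more tool, called after "Call:" in YAML: its name, and indented under it one key for each argument. carry_out: Moves the arm, as the interface text tells. Its arguments: {"type":"object","properties":{"targets":{"type":"array","items":{"type":"array","items":{"type":"number"}}}},"required":["targets"]}

```bash
mkdir -p pics; ls; cat > h.py <<'E'
import numpy as np,cv2
from workcell import status, grab_frame, get_calibration, job
def save(n,im): cv2.imwrite(f'pics/{n}.png',cv2.cvtColor(im,cv2.COLOR_RGB2BGR))
E
python3 - <<'E'
from h import *
for n in ['scene','side','wrist']:
    c=get_calibration(n); im,d=grab_frame(n); save(n+'0',im); np.savez(f'pics/{n}0.npz',im=im,d=d,K=c['intrinsics'],D=c['dist_coeffs'],e=c['eye'],o=c['orientation'])
    print(n,c)
print(status.get_obs())
E
```

```text
pics
scene {'intrinsics': array([[542.7644103 ,   0.        , 278.95028316],
       [  0.        , 542.7644103 , 210.81656004],
       [  0.        ,   0.        ,   1.        ]]), 'dist_coeffs': array([-0.22098915,  0.        ,  0.        ,  0.        ,  0.        ]), 'eye': array([-0.27764215, -1.12874768,  0.78997383]), 'orientation': array([ 1.05221389, -0.35112426, -0.56447425])}
side {'intrinsics': array([[480.2885137 ,   0.        , 278.50256692],
       [  0.        , 480.2885137 , 212.24085847],
       [  0.        ,   0.        ,   1.        ]]), 'dist_coeffs': array([-0.02575594,  0.        ,  0.        ,  0.        ,  0.        ]), 'eye': array([0.45626066, 1.2445216 , 0.56203974]), 'orientation': array([ 0.07655714, -1.70474605, -2.56189502])}
wrist {'intrinsics': array([[320.36265924,   0.        , 280.53327645],
       [  0.        , 320.36265924, 205.10430876],
       [  0.        ,   0.        ,   1.        ]]), 'dist_coeffs': array([-0.07549761,  0.        ,  0.        ,  0.        ,  0.        ]), 'eye': array([ 0.24040741, -0.6086336 ,  0.38417521]), 'orientation': array([-0.21096948,  0.16079545, -1.29015195])}
{'time_s': 0.15, 'q': array([ 1.19882409,  0.33373245,  0.03982578,  1.46609561, -0.01339536,
        1.34331328, -0.05849771]), 'joint_vel': array([-0.00016228, -0.00302787, -0.00153455, -0.00310858, -0.00138258,
       -0.00154691,  0.0001591 ]), 'effort': array([ 3.64061241e-03, -6.56839943e+01,  1.33756645e+00, -4.04102826e+01,
       -5.96478512e-02,  4.19680076e-02,  9.16775025e-05]), 'ee_pos': array([ 0.1750122 , -0.62559468,  0.22185993]), 'ee_rot': array([-3.11116388e+00, -4.27023786e-01,  3.84700983e-04]), 'force': array([-0.06293828,  0.64781424, -0.45258754]), 'wrist_torque': array([-0.01262312,  0.01880455,  0.03172607]), 'width': 0.9977207004143284}
```

View pics/scene0.png

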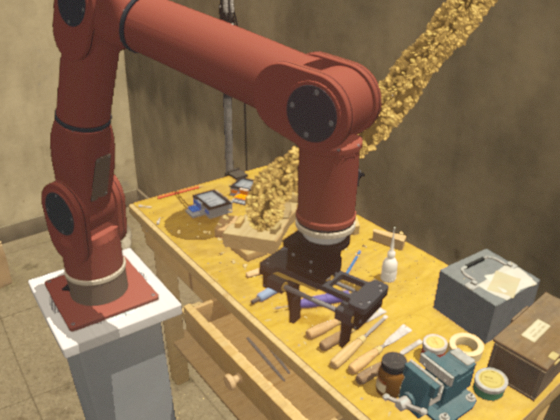

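View pics/side0.png

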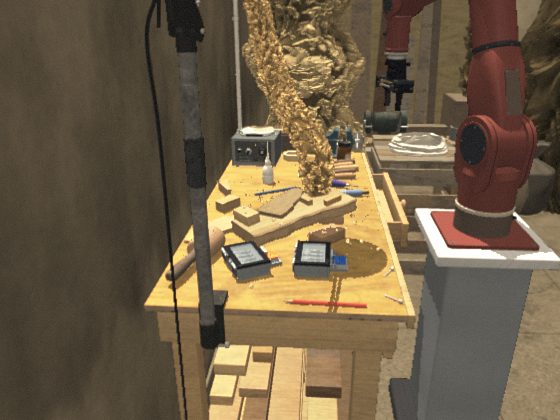

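View pics/wrist0.png

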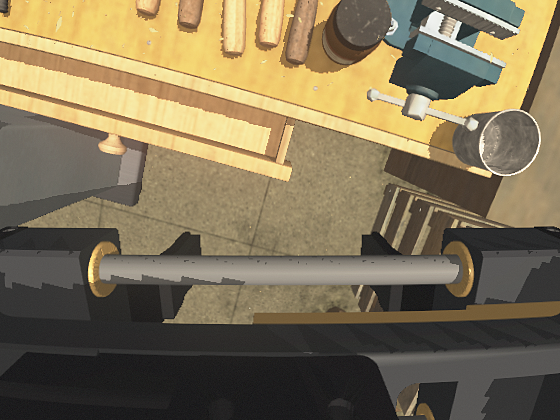

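The scene picture shows the blue case at about (212,203) with its tab at (195,210), and the orange case behind it at (243,186). In the side picture the blue tab is at (339,262) and the orange tab at (275,262). A tall carving stands to the right of the cases. I'll measure next.

```bash
cat >> h.py <<'E'
from scipy.spatial.transform import Rotation as R
def cloud(n,im=None,d=None,c=None):
    if c is None: c=get_calibration(n)
    if im is None: im,d=grab_frame(n)
    K=np.array(c['intrinsics']);D=np.array(c['dist_coeffs'])
    H,W=d.shape
    u,v=np.meshgrid(np.arange(W),np.arange(H))
    p=cv2.undistortPoints(np.stack([u,v],-1).reshape(-1,1,2).astype(float),K,D).reshape(H,W,2)
    P=np.stack([p[...,0]*d,-p[...,1]*d,-d],-1)
    M=R.from_rotvec(c['orientation']).as_matrix()
    X=P@M.T+np.array(c['eye']); X[d==0]=np.nan
    return im,X
def load(n):
    z=np.load(f'pics/{n}.npz'); return cloud(n,z['im'],z['d'],dict(intrinsics=z['K'],dist_coeffs=z['D'],eye=z['e'],orientation=z['o']))
E
python3 - <<'E'
from h import *
for n in ['scene','side']:
    im,X=load(n+'0')
    save(n+'_z',cv2.resize(im[160:330,120:420] if n=='scene' else im[170:320,150:400],None,fx=2.6,fy=2.6,interpolation=cv2.INTER_CUBIC))
    hsv=cv2.cvtColor(im,cv2.COLOR_RGB2HSV)
    for nm,lo,hi in [('blue',(100,120,60),(125,255,255)),('orange',(3,170,120),(17,255,255))]:
        m=cv2.inRange(hsv,lo,hi)
        k,l,s,c=cv2.connectedComponentsWithStats(m)
        for i in range(1,k):
            if s[i,4]>15:
                q=X[l==i]; print(n,nm,c[i].round(),s[i,4],np.nanmedian(q,0).round(3),np.nanmin(q,0).round(3),np.nanmax(q,0).round(3))
    # tall stuff
    a=X.reshape(-1,3); a=a[~np.isnan(a[:,0])]
    for z0 in np.arange(0.0,1.0,.05):
        b=a[(a[:,2]>z0)&(a[:,2]<z0+.05)&(a[:,1]>-.3)&(a[:,1]<.6)&(a[:,0]>.3)&(a[:,0]<1.3)]
        if len(b): print(n,round(z0,2),len(b),np.percentile(b,[1,50,99],axis=0).round(2).tolist())
E
```

```text
scene blue [194. 208.] 30 [0.395 0.225 0.026] [0.384 0.209 0.02 ] [0.407 0.241 0.03 ]
scene orange [177. 193.] 92 [0.414 0.392 0.007] [0.348 0.379 0.   ] [0.499 0.404 0.015]
scene orange [243. 193.] 25 [0.575 0.221 0.029] [0.569 0.206 0.025] [0.592 0.234 0.038]
scene orange [397. 378.] 37 [ 0.338 -0.674  0.06 ] [ 0.323 -0.68   0.053] [ 0.349 -0.666  0.064]
scene 0.0 10875 [[0.3, -0.3, 0.0], [0.45, -0.01, 0.01], [0.84, 0.53, 0.05]]
scene 0.05 3294 [[0.35, -0.29, 0.05], [0.64, -0.08, 0.07], [0.85, 0.58, 0.1]]
scene 0.1 2063 [[0.41, -0.29, 0.1], [0.84, -0.1, 0.13], [0.85, 0.59, 0.15]]
scene 0.15 2064 [[0.41, -0.3, 0.15], [0.84, -0.13, 0.17], [0.85, 0.59, 0.2]]
scene 0.2 1883 [[0.42, -0.3, 0.2], [0.83, -0.14, 0.22], [0.85, 0.45, 0.25]]
scene 0.25 1497 [[0.44, -0.3, 0.25], [0.84, -0.17, 0.27], [0.85, 0.46, 0.3]]
scene 0.3 751 [[0.49, -0.3, 0.3], [0.84, -0.24, 0.32], [0.85, -0.13, 0.35]]
scene 0.35 478 [[0.83, -0.3, 0.35], [0.84, -0.26, 0.37], [0.85, -0.2, 0.4]]
scene 0.4 445 [[0.83, -0.3, 0.4], [0.84, -0.26, 0.43], [0.85, -0.05, 0.45]]
scene 0.45 1996 [[0.83, -0.3, 0.45], [0.84, 0.09, 0.4
[... 788 characters left out ...]
.39, 0.13], [0.84, 0.6, 0.15]]
side 0.15 3857 [[0.42, -0.08, 0.15], [0.84, 0.38, 0.18], [0.84, 0.6, 0.2]]
side 0.2 4153 [[0.43, -0.13, 0.2], [0.84, 0.38, 0.23], [0.84, 0.6, 0.25]]
side 0.25 4446 [[0.46, -0.18, 0.25], [0.84, 0.39, 0.28], [0.84, 0.6, 0.3]]
side 0.3 4617 [[0.51, -0.23, 0.3], [0.84, 0.41, 0.33], [0.84, 0.6, 0.35]]
side 0.35 4731 [[0.54, -0.27, 0.35], [0.84, 0.42, 0.37], [0.84, 0.6, 0.4]]
side 0.4 4852 [[0.57, -0.29, 0.4], [0.84, 0.42, 0.43], [0.84, 0.6, 0.45]]
side 0.45 4837 [[0.61, -0.3, 0.45], [0.84, 0.45, 0.47], [0.84, 0.6, 0.5]]
side 0.5 5155 [[0.65, -0.01, 0.5], [0.84, 0.46, 0.53], [0.84, 0.6, 0.55]]
side 0.55 3862 [[0.65, -0.0, 0.55], [0.84, 0.45, 0.57], [0.84, 0.6, 0.59]]
```

```bash
sleep 1
```

```text
(no output)
```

View pics/side_z.png

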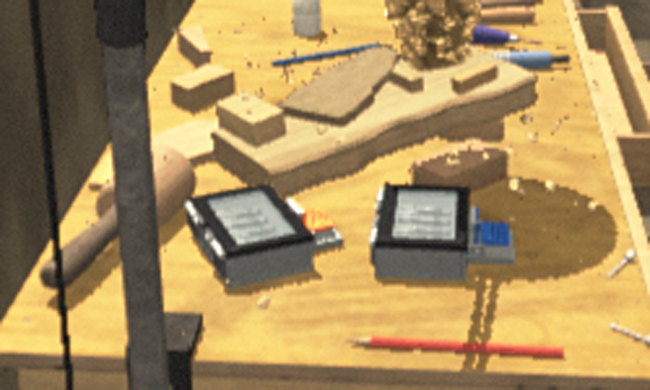

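View pics/scene_z.png

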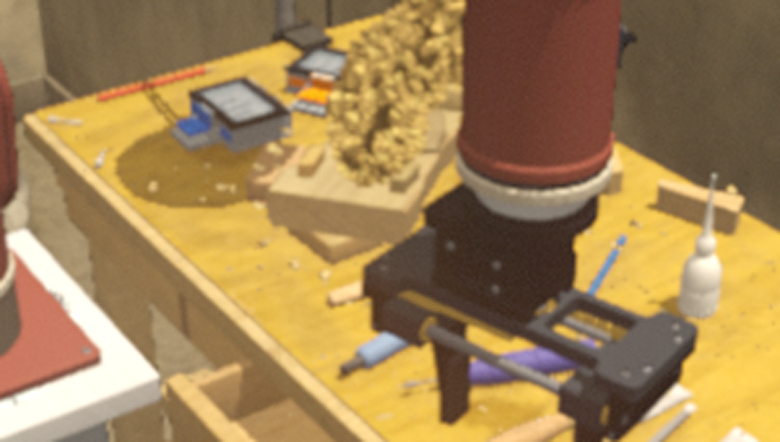

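```bash
python3 - <<'E'
from h import *
A=[]
for n in ['side','scene']:
    im,X=load(n+'0'); a=X.reshape(-1,3); a=a[~np.isnan(a[:,0])]; A.append(a)
# side only for carving (no arm near)
a=A[0]; a=a[(a[:,0]>-.1)&(a[:,0]<.82)&(a[:,1]>-.6)&(a[:,1]<.6)]
for z0 in np.arange(0.05,0.8,.05):
    b=a[(a[:,2]>z0)&(a[:,2]<z0+.05)&(a[:,0]>.25)]
    h,_,_=np.histogram2d(b[:,0],b[:,1],bins=[np.arange(.25,.85,.05),np.arange(-.6,.65,.05)])
    if len(b): 
        print('z',round(z0,2))
        for i,r in enumerate(h):
            c=[(round(-.6+.05*j,2),int(v)) for j,v in enumerate(r) if v>3]
            if c: print('   x',round(.25+.05*i,2),c)
# lid tops
for n in ['side','scene']:
    im,X=load(n+'0')
    for nm,xc,yc in [('blue',.46,.24),('orange',.64,.24)]:
        m=(X[...,2]>.033)&(X[...,2]<.045)&(abs(X[...,0]-xc)<.11)&(abs(X[...,1]-yc)<.13)
        k,l,s,c=cv2.connectedComponentsWithStats(m.astype(np.uint8))
        i=1+np.argmax(s[1:,4]); q=X[l==i]
        print(n,nm,c[i],s[i,4],cv2.minAreaRect((q[:,:2]*1000).astype(np.float32)),np.median(q[:,2]))
E
```

```text
z 0.05
   x 0.3 [(-0.05, 23)]
   x 0.35 [(-0.1, 49), (-0.05, 201), (0.0, 31)]
   x 0.4 [(-0.15, 10), (-0.1, 69), (-0.05, 180), (0.0, 154)]
   x 0.45 [(-0.1, 41), (-0.05, 259), (0.0, 163), (0.05, 30)]
   x 0.5 [(-0.1, 58), (-0.05, 177), (0.0, 200), (0.05, 144), (0.1, 6)]
   x 0.55 [(-0.05, 82), (0.0, 156), (0.05, 110)]
   x 0.6 [(-0.6, 25), (-0.55, 95), (-0.4, 81), (0.0, 50), (0.05, 175), (0.1, 61)]
   x 0.65 [(-0.55, 164), (0.0, 8), (0.05, 97), (0.15, 8), (0.45, 336)]
   x 0.7 [(-0.6, 4), (-0.55, 156), (0.1, 8), (0.15, 94), (0.2, 8), (0.4, 48), (0.45, 26)]
   x 0.75 [(-0.6, 14), (-0.55, 112), (0.2, 9)]
z 0.1
   x 0.4 [(-0.1, 27), (-0.05, 211)]
   x 0.45 [(-0.1, 16), (-0.05, 259)]
   x 0.5 [(-0.1, 19)]
   x 0.6 [(-0.6, 36), (-0.55, 40), (-0.4, 16)]
   x 0.65 [(-0.6, 58), (-0.55, 57), (0.45, 359)]
   x 0.7 [(-0.6, 55), (-0.55, 52), (0.4, 50), (0.45, 30)]
   x 0.75 [(-0.6, 34), (-0.55, 38)]
z 0.15
   x 0.4 [(-0.15, 7), (-0.1, 89), (-0.05, 179)]
   x 0.45 [(-0.1, 40), (-0.05, 301)]
   x 0.5 [(-0.1, 71)]
   x 0.65 [(0.45, 382)]
   x 0.7 [(0.4, 68), (0.45, 18)]
z 0.2
   x 0.4 [(-0.15, 21),
[... 1469 characters left out ...]
.5, 98)]
   x 0.7 [(-0.45, 5), (0.45, 102)]
side blue [312.59499431 253.13196815] 879 ((458.6905822753906, 231.12722778320312), (122.41813659667969, 93.43123626708984), 87.635498046875) 0.035817778249923826
side orange [245.42035398 254.14159292] 904 ((616.3330078125, 246.09999084472656), (96.76602172851562, 122.03707885742188), 26.95317268371582) 0.03583417831669028
scene blue [211.54789272 199.15900383] 522 ((458.6600646972656, 226.44070434570312), (125.27633666992188, 103.2603759765625), 85.21595001220703) 0.040052655510021906
scene orange [242.15044248 184.05752212] 226 ((606.1102905273438, 257.8910827636719), (102.015380859375, 79.56871032714844), 28.31964683532715) 0.040365440839564226
```

```bash
python3 - <<'E'
from h import *
for n,px in [('scene',[(312,112),(320,70),(325,230),(330,180),(70,10),(120,15),(225,5),(236,172)]),('side',[(185,10),(190,60),(380,240),(310,235),(392,232),(320,305),(335,306),(400,5),(400,60),(208,330)])]:
    im,X=load(n+'0'); 
    for p in px: print(n,p,X[p[1],p[0]].round(3))
    c=np.load(f'pics/{n}0.npz')
    for u in (100,280,400,550):
        p=cv2.undistortPoints(np.array([[[u,0.]]]),c['K'],c['D'])[0,0]
        d=R.from_rotvec(c['o']).as_matrix()@np.array([p[0],-p[1],-1]); print(n,u,'top ray',c['e'].round(2),(d/np.hypot(d[0],d[1])).round(3))
    x=im[160:330,120:340] if n=='scene' else im[170:320,290:420]
    save(n+'_s',cv2.resize(x,None,fx=3.5,fy=3.5,interpolation=cv2.INTER_CUBIC))
im,X=load('scene0')
save('glue',cv2.resize(im[210:330,330:450],None,fx=4.5,fy=4.5))
im,X=load('side0')
save('glue2',cv2.resize(im[120:240,200:380],None,fx=4.,fy=4.))
E
```

```text
scene (312, 112) [ 0.129 -0.644  0.597]
scene (320, 70) [ 0.189 -0.587  0.631]
scene (325, 230) [ 0.147 -0.658  0.435]
scene (330, 180) [ 0.15  -0.659  0.507]
scene (70, 10) [-0.02  -0.174  0.697]
scene (120, 15) [ 0.021 -0.312  0.693]
scene (225, 5) [0.65  0.428 0.602]
scene (236, 172) [0.666 0.409 0.015]
scene 100 top ray [-0.28 -1.13  0.79] [ 0.312  0.95  -0.082]
scene 280 top ray [-0.28 -1.13  0.79] [ 0.594  0.805 -0.096]
scene 400 top ray [-0.28 -1.13  0.79] [ 0.75   0.661 -0.087]
scene 550 top ray [-0.28 -1.13  0.79] [ 0.896  0.444 -0.056]
side (185, 10) [0.659 0.479 0.566]
side (190, 60) [0.66  0.467 0.493]
side (380, 240) [0.283 0.079 0.   ]
side (310, 235) [0.469 0.104 0.021]
side (392, 232) [ 0.216 -0.139 -0.076]
side (320, 305) [ 0.442  0.395 -0.001]
side (335, 306) [0.411 0.399 0.001]
side (400, 5) [ 0.19  -0.527  0.583]
side (400, 60) [ 0.165 -0.587  0.4  ]
side (208, 330) [ 0.661  0.477 -0.016]
side 100 top ray [0.46 1.24 0.56] [ 0.399 -0.917  0.024]
side 280 top ray [0.46 1.24 0.56] [ 0.077 -0.997  0.022]
side 400 top ray [0.46 1.24 0.56] [-0.148 -0.989  0.02 ]
side 550 top ray [0.46 1.24 0.56] [-0.391 -0.92   0.019]
```

View pics/glue.png

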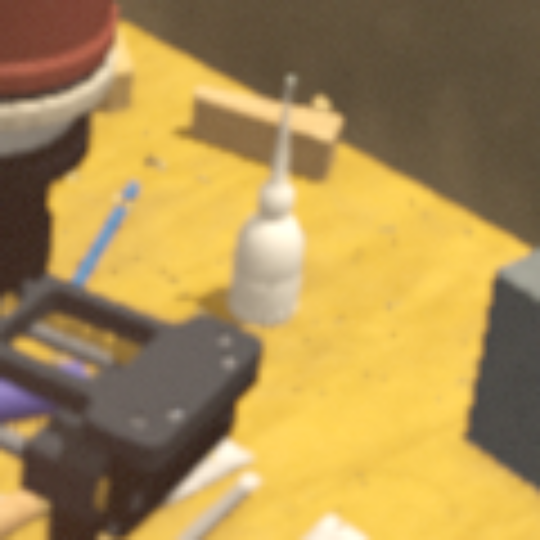

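View pics/glue2.png

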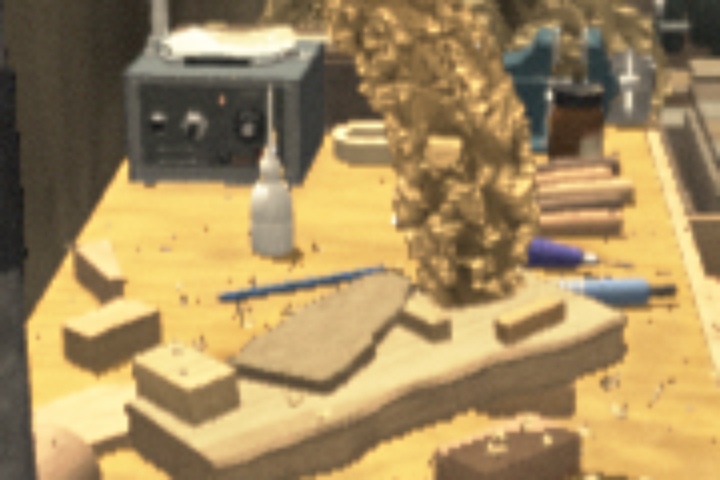

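View pics/side_s.png

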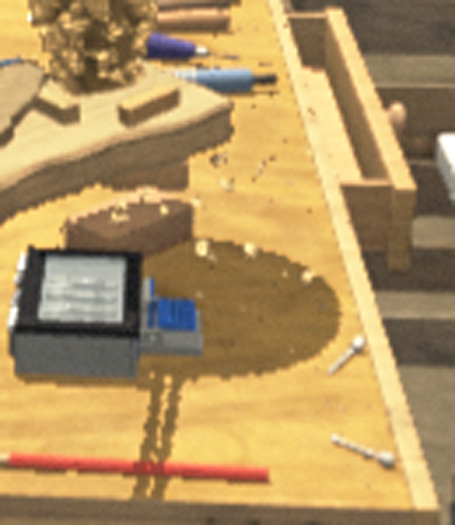

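```bash
cat >> h.py <<'E'
def plan(way,step=3.6,turn=0,pos=None,rot=None):
    """way: world xyz list -> rows in tool axes (cm) from current pose"""
    o=status.get_obs(); p0=np.array(o['ee_pos']) if pos is None else np.array(pos); M=R.from_rotvec(o['ee_rot'] if rot is None else rot).as_matrix()
    P=[p0]
    for w in way:
        a=P[-1]; w=np.array(w); n=int(np.ceil(np.linalg.norm(w-a)*100/step))
        P+= [a+(w-a)*k/n for k in range(1,n+1)]
    rows=[(M.T@(p-p0)*100).round(1).tolist()+[round(turn*(i+1)/(len(P)-1),3)] for i,p in enumerate(P[1:])]
    print('obs',p0.round(4),'x az',np.degrees(np.arctan2(M[1,0],M[0,0])).round(2),'z',M[:,2].round(3),'q',o['q'].round(2),'F',o['force'].round(1),'w',round(o['width'],2),'t',o['time_s'])
    for r in rows: print(r)
E
python3 - <<'E'
from h import *
plan([(.123,-.43,.32),(.22,-.383,.32)])
E
```

```text
obs [ 0.175  -0.6256  0.2219] x az 15.63 z [-0.     0.001 -1.   ] q [ 1.2   0.33  0.04  1.47 -0.01  1.34 -0.06] F [-0.1  0.6 -0.5] w 1.0 t 0.15
[0.0, -2.9, -1.4, 0.0]
[0.1, -5.8, -2.8, 0.0]
[0.1, -8.7, -4.2, 0.0]
[0.1, -11.6, -5.6, 0.0]
[0.2, -14.5, -7.0, 0.0]
[0.2, -17.4, -8.4, 0.0]
[0.3, -20.3, -9.8, 0.0]
[3.8, -20.9, -9.8, 0.0]
[7.3, -21.5, -9.8, 0.0]
[10.9, -22.2, -9.8, 0.0]
```

Call:
carry_out:
  targets:
    - [0,-2.9,-1.4,0,0]
    - [0.1,-5.8,-2.8,0,0]
    - [0.1,-8.7,-4.2,0,0]
    - [0.1,-11.6,-5.6,0,0]
    - [0.2,-14.5,-7,0,0]
    - [0.2,-17.4,-8.4,0,0]
    - [0.3,-20.3,-9.8,0,0]
    - [3.8,-20.9,-9.8,0,0]
    - [7.3,-21.5,-9.8,0,0]
    - [10.9,-22.2,-9.8,0,0]

```text
time_s: 0.98
ee_pos: [0.2208, -0.382, 0.3211]
ee_rot: [3.111, 0.424, 0.001]
force: [0.2, -0.4, -0.3]
width: 0.326
```

```bash
python3 - <<'E'
from h import *
plan([(.22,-.383,.32),(.311,-.313,.32),(.381,-.222,.32),(.42,-.14,.32)],turn=.17)
im,_=grab_frame('scene'); save('s1',im)
E
```

```text
obs [ 0.2208 -0.382   0.3211] x az 15.52 z [ 0.001 -0.001 -1.   ] q [ 1.09 -0.13 -0.13  1.77 -0.02  1.49 -0.34] F [ 0.2 -0.4 -0.3] w 0.33 t 0.9833
[-0.1, 0.1, 0.1, 0.014]
[2.6, -1.0, 0.1, 0.028]
[5.2, -2.1, 0.1, 0.043]
[7.9, -3.2, 0.1, 0.057]
[10.5, -4.2, 0.1, 0.071]
[12.8, -6.0, 0.1, 0.085]
[15.1, -7.7, 0.1, 0.099]
[17.4, -9.4, 0.1, 0.113]
[19.7, -11.1, 0.1, 0.128]
[21.7, -13.4, 0.1, 0.142]
[23.7, -15.7, 0.1, 0.156]
[25.7, -18.0, 0.1, 0.17]
```

View pics/s1.png

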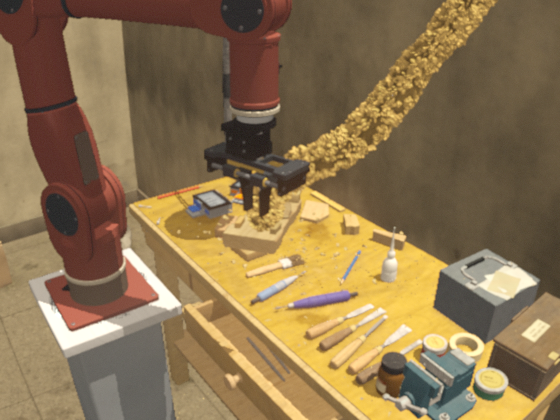

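The gripper is drawn in and sits high, clear of the carving. I'll keep going round.

Call:
carry_out:
  targets:
    - [2.6,-1,0,0.02,0]
    - [5.2,-2.1,0,0.04,0]
    - [7.9,-3.2,0,0.06,0]
    - [10.5,-4.2,0,0.07,0]
    - [13.5,-6.5,0,0.09,0]
    - [16.3,-8.6,0,0.11,0]
    - [19.2,-10.7,0,0.13,0]
    - [21.7,-13.4,0,0.15,0]
    - [23.7,-15.7,0,0.17,0]
    - [25.7,-18,0,0.17,0]

```text
time_s: 1.87
ee_pos: [0.4197, -0.1385, 0.3204]
ee_rot: [-3.137, -0.161, 0.0]
force: [1.1, -0.6, -0.0]
width: 0.006
```

```bash
python3 - <<'E'
from h import *
plan([(.437,-.05,.32),(.43,.10,.22),(.405,.2,.13)],turn=.17,step=3.8)
im,_=grab_frame('scene'); save('s2',im)
im,_=grab_frame('side'); save('s2b',im)
E
```

```text
obs [ 0.4197 -0.1385  0.3204] x az 5.86 z [-0.  0. -1.] q [ 0.82 -0.12 -0.54  1.75 -0.06  1.49 -1.18] F [ 1.1 -0.6 -0. ] w 0.01 t 1.8667
[0.9, -2.9, 0.0, 0.014]
[1.8, -5.8, 0.0, 0.028]
[2.6, -8.6, 0.0, 0.043]
[2.8, -11.6, 2.0, 0.057]
[3.0, -14.6, 4.0, 0.071]
[3.1, -17.6, 6.0, 0.085]
[3.3, -20.6, 8.0, 0.099]
[3.5, -23.6, 10.0, 0.113]
[3.1, -26.2, 12.3, 0.128]
[2.7, -28.7, 14.5, 0.142]
[2.4, -31.3, 16.8, 0.156]
[2.0, -33.8, 19.0, 0.17]
```

View pics/s2b.png

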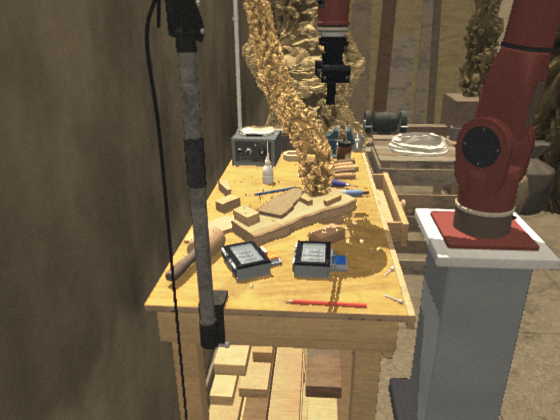

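The side picture shows the tool at about (335,75), above and in front of the carving, with a clear gap. I'll go on past it and down.

Call:
carry_out:
  targets:
    - [0.9,-2.9,0,0.02,0]
    - [1.8,-5.8,0,0.03,0]
    - [2.6,-8.6,0,0.05,0]
    - [2.8,-11.6,2,0.07,0]
    - [3,-14.6,4,0.09,0]
    - [3.1,-17.6,6,0.11,0]
    - [3.3,-20.6,8,0.13,0]
    - [3.5,-23.6,10,0.15,0]
    - [3.1,-26.2,12.3,0.17,0]
    - [3.1,-26.2,12.3,0.17,0]

```text
time_s: 2.8
ee_pos: [0.42, 0.1275, 0.1942]
ee_rot: [-3.14, 0.098, 0.007]
force: [-1.0, -0.4, -0.1]
width: 0.003
```

```bash
python3 - <<'E'
from h import *
plan([(.389,.234,.06)],step=3)
c=get_calibration('wrist'); im,d=grab_frame('wrist'); save('w3',im); np.savez('pics/w3.npz',im=im,d=d,K=c['intrinsics'],D=c['dist_coeffs'],e=c['eye'],o=c['orientation'])
im2,X2=cloud('side'); save('s3b',im2)
for n,(i,X) in {'wrist':load('w3'),'side':(im2,X2)}.items():
    hsv=cv2.cvtColor(i,cv2.COLOR_RGB2HSV)
    m=cv2.inRange(hsv,(100,120,60),(125,255,255))
    k,l,s,cc=cv2.connectedComponentsWithStats(m)
    for j in range(1,k):
        if s[j,4]>15:
            q=X[l==j]; q=q[~np.isnan(q[:,0])]; print(n,cc[j].round(),s[j,4],np.median(q,0).round(4),cv2.minAreaRect((q[:,:2]*1000).astype(np.float32)))
    m=(X[...,2]>.033)&(X[...,2]<.045)&(abs(X[...,0]-.46)<.07)&(abs(X[...,1]-.23)<.09)
    k,l,s,cc=cv2.connectedComponentsWithStats(m.astype(np.uint8))
    j=1+np.argmax(s[1:,4]); q=X[l==j]
    print(n,s[j,4],cv2.minAreaRect((q[:,:2]*1000).astype(np.float32)),np.median(q[:,2]))
E
```

```text
obs [0.42   0.1275 0.1942] x az -3.58 z [-0.005  0.001 -1.   ] q [ 0.6  -0.06 -0.94  1.95 -0.05  1.23 -1.96] F [-1.  -0.4 -0.1] w 0.0 t 2.8
[-0.6, -1.7, 2.2, 0.0]
[-1.2, -3.5, 4.5, 0.0]
[-1.8, -5.2, 6.7, 0.0]
[-2.5, -7.0, 9.0, 0.0]
[-3.1, -8.7, 11.2, 0.0]
[-3.7, -10.4, 13.4, 0.0]
wrist [189. 215.] 720 [0.3975 0.228  0.0223] ((398.0552978515625, 229.16192626953125), (37.24998474121094, 34.58112335205078), 88.46043395996094)
wrist 9979 ((459.91339111328125, 227.5730743408203), (116.72344970703125, 96.55723571777344), 88.15283966064453) 0.03668885647169129
side [340. 260.] 84 [0.3955 0.2345 0.0212] ((395.363525390625, 233.89846801757812), (37.50733184814453, 23.543285369873047), 88.46315002441406)
side 875 ((458.9808044433594, 230.828857421875), (121.46920013427734, 93.44761657714844), 88.62372589111328) 0.03568739604984228
```

View pics/w3.png

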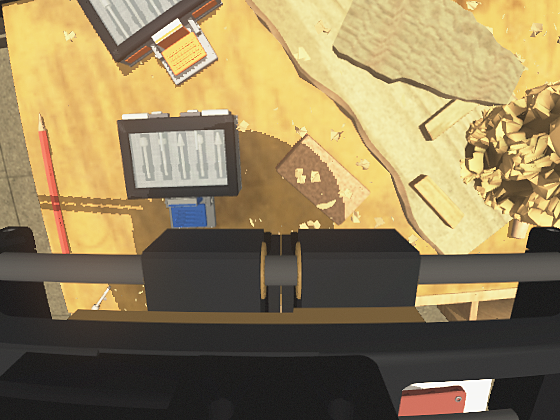

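View pics/s3b.png

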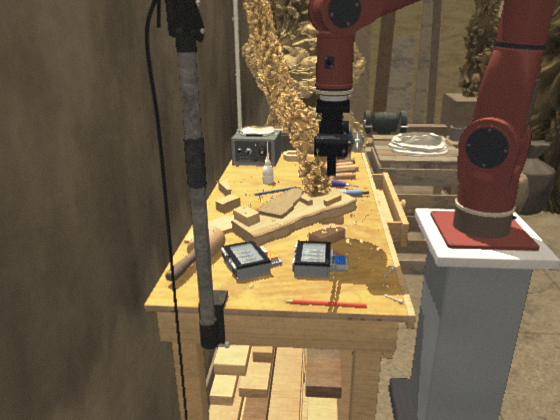

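The wrist picture shows the blue case at (180,155) with its tab at (188,215), and the orange case at the top left. The depth rectangles put the case centre at about (0.459, 0.230) with a yaw of about -1.6°. I'll move above the pad.

Call:
carry_out:
  targets:
    - [-0.6,-1.7,2.2,0,0]
    - [-1.2,-3.5,4.5,0,0]
    - [-1.8,-5.2,6.7,0,0]
    - [-2.5,-7,9,0,0]
    - [-3.1,-8.6,11.2,0,0]
    - [-3.7,-10.1,13.4,0,0]
    - [-3.7,-10.1,14.2,0,0]
    - [-3.7,-10.1,14.2,0,0]
    - [-3.7,-10.1,14.2,0,0]

```text
time_s: 3.65
ee_pos: [0.394, 0.2256, 0.056]
ee_rot: [3.139, -0.107, -0.0]
force: [1.2, -0.1, 0.1]
width: 0.001
```

```bash
python3 - <<'E'
from h import *
plan([(.389,.231,.02)],step=1)
im,_=grab_frame('side'); save('s4',cv2.resize(im[170:320,230:430],None,fx=4,fy=4,interpolation=cv2.INTER_CUBIC))
im,_=grab_frame('wrist'); save('w4',im)
E
```

```text
obs [0.394  0.2256 0.056 ] x az -3.92 z [-0. -0. -1.] q [ 0.35  0.24 -1.04  2.07  0.25  0.96 -2.46] F [ 1.2 -0.1  0.1] w 0.0 t 3.65
[-0.1, -0.1, 0.9, 0.0]
[-0.3, -0.3, 1.8, 0.0]
[-0.4, -0.4, 2.7, 0.0]
[-0.5, -0.5, 3.6, 0.0]
```

View pics/s4.png

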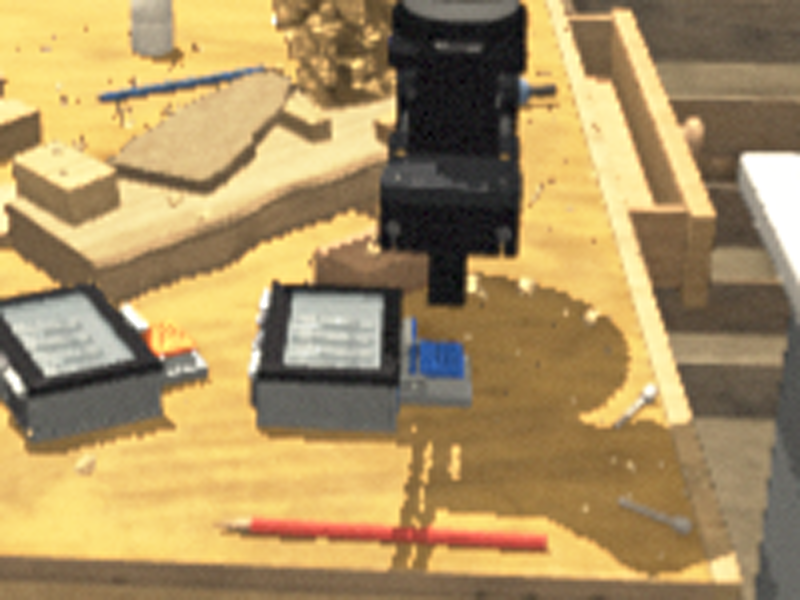

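View pics/w4.png

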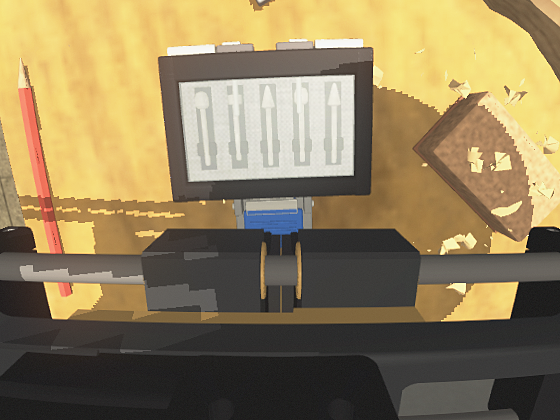

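```bash
python3 - <<'E'
from h import *
o=status.get_obs(); print(o['ee_pos'],o['joint_vel'].round(3),o['q'].round(3))
E
```

```text
[0.39465837 0.22586371 0.05672276] [ 0.    -0.008 -0.008 -0.     0.004 -0.004 -0.009] [ 0.347  0.237 -1.037  2.072  0.251  0.961 -2.463]
```

Call:
carry_out:
  targets:
    - [-0.3,-0.3,0.5,0,0]
    - [-0.3,-0.3,0.5,0,0]
    - [-0.3,-0.3,0.5,0,0]

```text
time_s: 4.0
ee_pos: [0.3905, 0.2298, 0.0509]
ee_rot: [3.14, -0.106, 0.001]
force: [-0.7, -0.6, 0.4]
width: 0.002
```

```bash
python3 - <<'E'
from h import *
o=status.get_obs(); print(o['ee_pos'],o['joint_vel'].round(3),o['q'].round(3))
E
```

```text
[0.39050988 0.22981033 0.05085128] [-0.001  0.001  0.    -0.004 -0.002 -0.     0.006] [ 0.332  0.246 -1.036  2.08   0.262  0.951 -2.483]
```

Call:
carry_out:
  targets:
    - [0,0,0.8,0,0]
    - [0,0,1.6,0,0]
    - [0,0,2.2,0,0]
    - [0,0,2.6,0,0]
    - [0,0,2.8,0,0]
    - [0,0,2.8,0,0]

```text
time_s: 4.5
ee_pos: [0.3896, 0.2299, 0.022]
ee_rot: [3.139, -0.105, -0.003]
force: [-1.9, -2.2, 2.5]
width: 0.005
```

Call:
carry_out:
  targets:
    - [0,0,0.1,0,0]
    - [0,0,0.2,0,0]
    - [0,0,0.3,0,0]
    - [0,0,0.4,0,0]
    - [0,0,0.5,0,0]
    - [0,0,0.5,0,0]

```text
time_s: 5.0
ee_pos: [0.3893, 0.2303, 0.0182]
ee_rot: [3.139, -0.105, -0.002]
force: [-11.0, -3.6, 19.7]
width: 0.002
```

```bash
python3 - <<'E'
from h import *
plan([(.389,.231,.02)],step=1)
im,_=grab_frame('side'); save('s5',cv2.resize(im[170:320,230:430],None,fx=4,fy=4,interpolation=cv2.INTER_CUBIC))
E
```

```text
obs [0.3893 0.2303 0.0182] x az -3.82 z [-0.001 -0.001 -1.   ] q [ 0.28  0.31 -1.    2.11  0.33  0.89 -2.55] F [-11.   -3.6  19.7] w 0.0 t 5.0
[-0.0, -0.1, -0.2, 0.0]
```

View pics/s5.png

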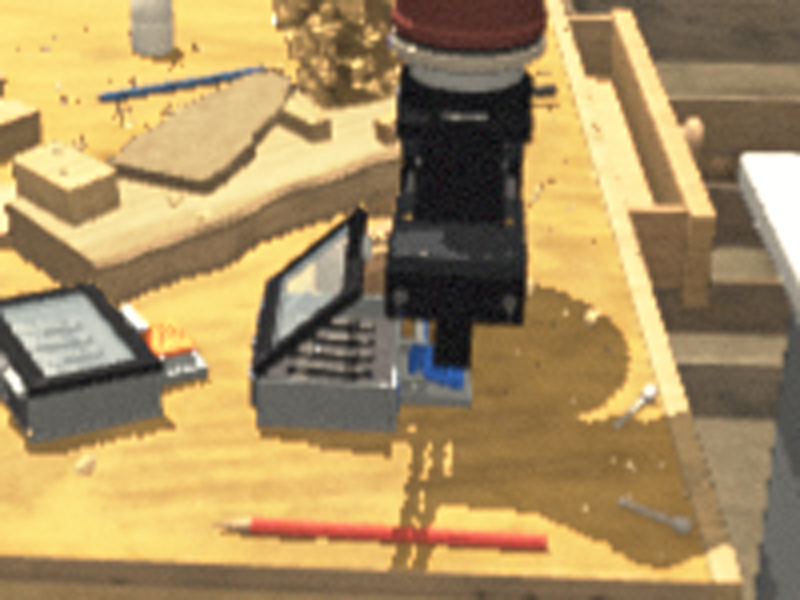

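The lid has sprung to about 0.9 rad, with its top edge at (360,215) in the crop. The tab reached its stop at about 20 N, so I'll lift straight off before pushing.

Call:
carry_out:
  targets:
    - [0,0,-0.5,0,0]
    - [0,0,-1.5,0,0]
    - [0,0,-3,0,0]
    - [0,0,-4.6,0,0]
    - [0,0,-6.2,0,0]
    - [0,0,-6.4,0,0]
    - [0,0,-6.4,0,0]

```text
time_s: 5.63
ee_pos: [0.3914, 0.2303, 0.0827]
ee_rot: [-3.139, 0.107, -0.005]
force: [1.1, -0.1, -0.6]
width: 0.007
```

```bash
python3 - <<'E'
from h import *
plan([(.50,.229,.08)],step=1)
im,X=cloud('side'); save('s6',cv2.resize(im[170:320,230:430],None,fx=4,fy=4,interpolation=cv2.INTER_CUBIC))
im,_=grab_frame('wrist'); save('w6',im)
E
```

```text
obs [0.3914 0.2303 0.0827] x az -3.89 z [ 0.003  0.    -1.   ] q [ 0.38  0.19 -1.06  2.05  0.19  1.01 -2.42] F [ 1.1 -0.1 -0.6] w 0.01 t 5.6333
[1.0, -0.1, 0.0, 0.0]
[2.0, -0.1, 0.1, 0.0]
[3.0, -0.2, 0.1, 0.0]
[3.9, -0.2, 0.1, 0.0]
[4.9, -0.3, 0.1, 0.0]
[5.9, -0.3, 0.2, 0.0]
[6.9, -0.4, 0.2, 0.0]
[7.9, -0.4, 0.2, 0.0]
[8.9, -0.5, 0.2, 0.0]
[9.9, -0.6, 0.3, 0.0]
[10.8, -0.6, 0.3, 0.0]
```

View pics/s6.png

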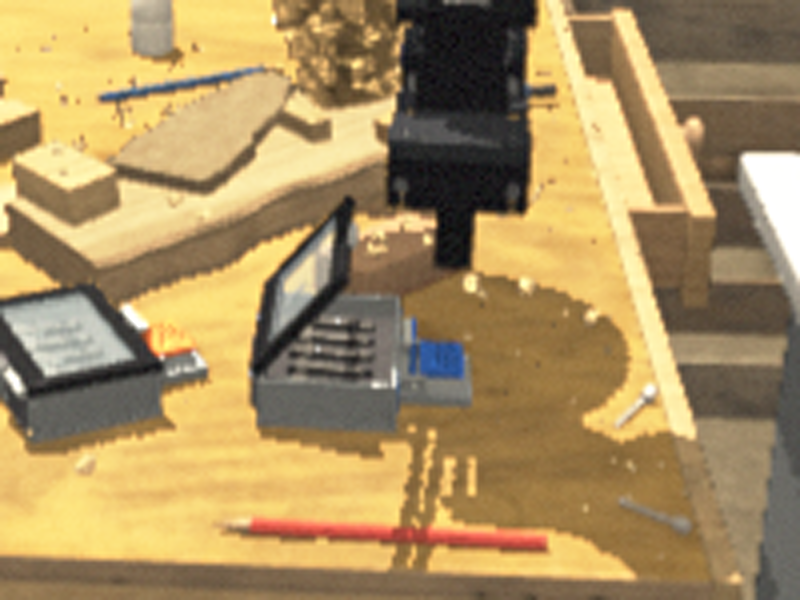

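View pics/w6.png

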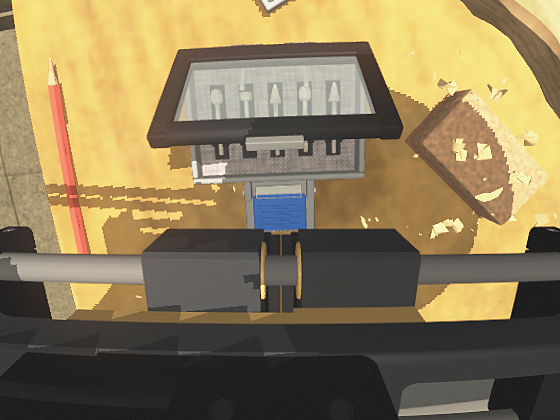

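The lid stands ajar with its front edge at about (275,135) in the wrist picture, and the case hasn't moved. I'll push along tool +x at z of about 0.082 m.

Call:
carry_out:
  targets:
    - [1.2,-0.1,0,0,0]
    - [2.2,-0.1,0,0,0]
    - [3,-0.2,0,0,0]
    - [3.6,-0.2,0,0,0]
    - [4.2,-0.2,0,0,0]
    - [4.8,-0.3,0,0,0]
    - [5.4,-0.3,0,0,0]
    - [6,-0.3,0,0,0]
    - [6.6,-0.4,0,0,0]
    - [7.2,-0.4,0,0,0]

```text
time_s: 6.57
ee_pos: [0.463, 0.2293, 0.0816]
ee_rot: [-3.14, 0.106, -0.0]
force: [-1.6, 0.1, 1.0]
width: 0.002
```

```bash
python3 - <<'E'
from h import *
plan([(.505,.229,.082)],step=1)
im,X=cloud('side'); save('s7',cv2.resize(im[170:320,230:430],None,fx=4,fy=4,interpolation=cv2.INTER_CUBIC))
E
```

```text
obs [0.463  0.2293 0.0816] x az -3.85 z [ 0.  0. -1.] q [ 0.31  0.34 -0.98  1.91  0.33  1.06 -2.45] F [-1.6  0.1  1. ] w 0.0 t 6.5667
[0.8, -0.1, -0.0, 0.0]
[1.7, -0.1, -0.0, 0.0]
[2.5, -0.2, -0.0, 0.0]
[3.4, -0.2, -0.0, 0.0]
[4.2, -0.3, -0.0, 0.0]
```

View pics/s7.png

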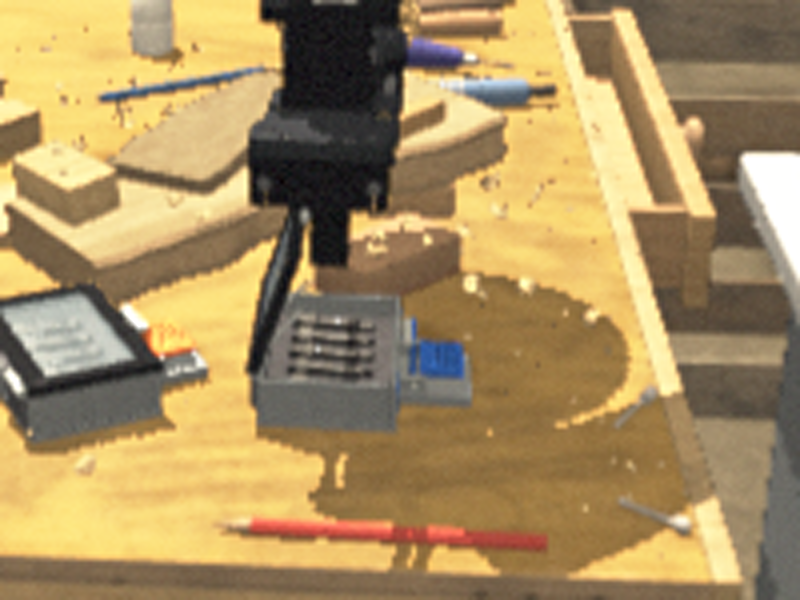

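The lid is now at about 1.25 rad, top edge at (295,215) in the crop, and the tray hasn't moved. I'll push on past upright.

Call:
carry_out:
  targets:
    - [0.6,0,0,0,0]
    - [1.2,-0.1,0,0,0]
    - [1.8,-0.1,0,0,0]
    - [2.3,-0.1,0,0,0]
    - [2.8,-0.2,0,0,0]
    - [3.2,-0.2,0,0,0]
    - [3.6,-0.2,0,0,0]
    - [3.6,-0.2,0,0,0]
    - [3.6,-0.2,0,0,0]

```text
time_s: 7.37
ee_pos: [0.4985, 0.2288, 0.0815]
ee_rot: [-3.14, 0.106, 0.0]
force: [0.1, 0.1, -0.3]
width: 0.007
```

```bash
python3 - <<'E'
from h import *
plan([(.37,.229,.082)],step=3)
im,X=cloud('side'); save('s8',cv2.resize(im[170:320,230:430],None,fx=4,fy=4,interpolation=cv2.INTER_CUBIC))
E
```

```text
obs [0.4985 0.2288 0.0815] x az -3.86 z [-0.  0. -1.] q [ 0.28  0.41 -0.95  1.84  0.37  1.09 -2.44] F [ 0.1  0.1 -0.3] w 0.01 t 7.3667
[-2.6, 0.2, -0.0, 0.0]
[-5.1, 0.3, -0.0, 0.0]
[-7.7, 0.5, -0.0, 0.0]
[-10.3, 0.7, -0.0, 0.0]
[-12.8, 0.8, -0.0, 0.0]
```

View pics/s8.png

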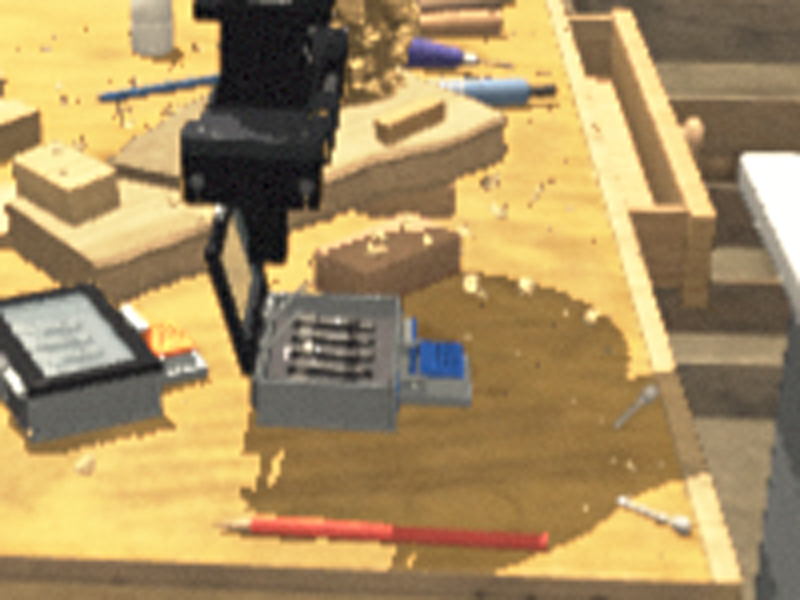

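The lid is past upright and leaning back, and the force is about zero. I'll draw back and up.

Call:
carry_out:
  targets:
    - [-2,0.1,0,0,0]
    - [-4,0.2,0,0,0]
    - [-6,0.3,-2,0,0]
    - [-7,0.3,-5,0,0]
    - [-7,0.3,-8,0,0]
    - [-7,0.3,-11,0,0]
    - [-7,0.3,-12,0,0]
    - [-7,0.3,-12,0,0]

```text
time_s: 8.08
ee_pos: [0.4296, 0.2313, 0.2042]
ee_rot: [-3.139, 0.106, -0.008]
force: [1.5, 0.4, -0.5]
width: 0.004
```

Call:
carry_out:
  targets:
    - [0,0,0,0,0]
    - [0,0,0,0,0]
    - [0,0,0,0,0]
    - [0,0,0,0,0]
    - [0,0,0,0,0]
    - [0,0,0,0,0]
    - [0,0,0,0,0]
    - [0,0,0,0,0]
    - [0,0,0,0,0]
    - [0,0,0,0,0]

```text
time_s: 8.92
ee_pos: [0.4285, 0.2305, 0.2016]
ee_rot: [-3.14, 0.106, -0.0]
force: [0.7, -0.1, 0.5]
width: 0.007
```

Call:
carry_out:
  targets:
    - [0,0,0,0,0]
    - [0,0,0,0,0]
    - [0,0,0,0,0]
    - [0,0,0,0,0]
    - [0,0,0,0,0]
    - [0,0,0,0,0]
    - [0,0,0,0,0]
    - [0,0,0,0,0]
    - [0,0,0,0,0]
    - [0,0,0,0,0]

```text
time_s: 9.75
ee_pos: [0.4284, 0.2305, 0.2016]
ee_rot: [-3.14, 0.106, 0.0]
force: [0.7, -0.2, -0.9]
width: 0.006
```

```bash
python3 - <<'E'
from h import *
plan([(.43,.229,.2)],step=3)
im,X=cloud('side'); save('s9',cv2.resize(im[170:320,230:430],None,fx=4,fy=4,interpolation=cv2.INTER_CUBIC))
hsv=cv2.cvtColor(im,cv2.COLOR_RGB2HSV); m=cv2.inRange(hsv,(100,120,60),(125,255,255))
k,l,s,c=cv2.connectedComponentsWithStats(m)
for j in range(1,k):
    if s[j,4]>15: print(c[j],s[j,4],np.nanmedian(X[l==j],0).round(4))
q=X.reshape(-1,3); q=q[(q[:,2]>.045)&(q[:,2]<.13)&(q[:,0]>.48)&(q[:,0]<.58)&(abs(q[:,1]-.23)<.075)]
for z in np.arange(.045,.13,.01):
    b=q[abs(q[:,2]-z)<.005]
    if len(b): print(z,len(b),np.percentile(b[:,0],[5,50,95]).round(4))
im,_=grab_frame('wrist'); save('w9',im)
E
```

```text
obs [0.4284 0.2305 0.2016] x az -3.86 z [-0.  0. -1.] q [ 0.46  0.1  -1.08  1.84  0.1   1.26 -2.29] F [ 0.7 -0.2 -0.9] w 0.01 t 9.75
[0.2, 0.1, 0.2, 0.0]
[339.94117647 259.52941176] 85 [0.3955 0.2352 0.0209]
0.045 56 [0.485  0.5085 0.5116]
0.055 69 [0.4826 0.5126 0.5174]
0.065 65 [0.5126 0.5165 0.5214]
0.07500000000000001 68 [0.5171 0.5203 0.5265]
0.085 69 [0.5209 0.5244 0.5287]
0.095 52 [0.5245 0.5281 0.5332]
0.10500000000000001 98 [0.528  0.5319 0.5375]
0.115 11 [0.5324 0.5344 0.5367]
```

View pics/s9.png

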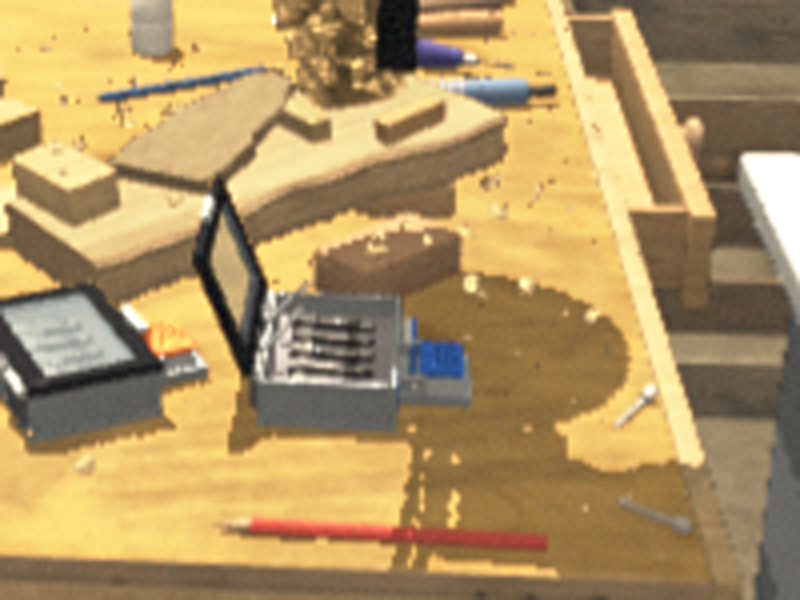

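View pics/w9.png

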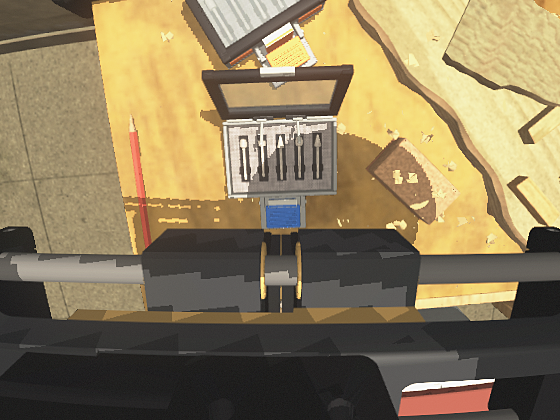

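The lid leans 0.37 rad past upright, which is about 1.94 rad, so it's on its stop. The blue tab is at the same pixels and position as before. The orange case is shut and the gripper is clear. I'll hand the job in.

```bash
python3 - <<'E'
from h import *
print(job.finish_job())
E
```

```text
the job is handed in; nothing more can be done
None
```

The blue case is open and the job is handed in, at about 10 s of the 40 s allowed. I pressed the blue tab down with the shut fingertips until the lid sprang up. Then I lifted off, pushed the lid past upright and drew back up to a TCP height of 0.20 m, clear of everything.

**Last checks**
- **Lid:** it lies about 0.37 rad past upright, so at about 1.94 rad, which matches its 1.95 stop.
- **Blue case:** its tab reads (0.3955, 0.235), the same to within about 1 mm as before the press. The case was neither shoved nor lifted.
- **Other things:** the orange case is shut and in its place. The pencil and sanding block look undisturbed in the last pictures. I didn't measure any of these, and I took no last full-scene picture for the mallet, brush, handpiece and glue bottle. The arm went nowhere near those four except on the way round, high up.

**Not ideal:** the press ran slightly past the tab's stop. The wrist force read about 20 N down and 11 N sideways for a moment, within the limits. The first move to above the pad ended about 5 mm short, and I corrected it before pressing.

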